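Scan the joint of a printed housing with a seam probe

ROBOT

A 6-joint arm with a two-finger parallel gripper is mounted at the origin on the work surface. World frame = base frame: x ahead of the robot, y to its left, z up, the work surface at z = 0. Lengths are in m, angles in rad, forces in N, time in s.
With the tool pointing down it reaches from about 0.35 to 0.975 m from the base axis. Payload 4.9 kg.
Tool frame: the origin (TCP) lies midway between the tips of the shut fingers; the grasp point (between the pads) lies 19 mm behind it; z points along the fingers, y is the line along which they close (so a half turn about z gives the same grasp; the last joint's range is limited). The gripper opens to 85 mm and grips with 20 to 120 N. Pads are 22 mm wide; open, the fingers measure 114 mm over their backs; the gripper's body (76 mm by 85 mm) begins 54 mm behind the grasp point. The pads swing forward as they close: fully open they stand 13 mm farther back than shut.
Start: joints at [-1.411, 0.053, 1.613, -0, 1.476, -0.119], TCP at [0.172, -0.601, 0.231] pointing down, gripper open.
Joint ranges: [-3.01, 3.01], [-1.01, 2.22], [0.06, 2.58], [-1.02, 4.17], [0.09, 2.62], [-3.14, 3.14]. Speed limits (rad/s): [2.57, 2.57, 3.14, 3.14, 3.14, 3.14].

INTERFACE

Orientations are given as a unit quaternion [w, x, y, z].
In Python, from plant import state, grab_frame, job_done, cut_out, place_of gives the robot as it stands.
- The arm moves only by the tool jog_arm, never from a script. Its argument "motion" is text: rows parted by semicolons, each of 7 numbers parted by spaces: the opening in per cent of the stroke, from 0 (shut) to 100 (fully open), then the shift along the tool's x, y, z as a fraction of full scale, then the turn, a rotation vector about the tool's x, y, z as a fraction of full scale. A call has exactly 5 rows; each row is the pose to reach, as a shift and turn from the pose commanded when the call began, along the tool's axes at that moment; what a row does not reach only later rows make up. Full scale, the value 1, is 50 cm for a shift and 1.5 rad for a turn. A row lasts 1/8 s, in which the tool goes at most 62.5 mm and 10.7 degrees, less where a joint would pass 70% of its speed; a pose out of reach is approached as far as the arm can. A call with a number of a shift or a turn outside -1 to 1 is refused whole. A call with a gripper value outside its range is refused whole. The fingers move at their own pace and stop on an object; the grip force is fixed at half the most. Time passes only in rows, so rows that repeat a pose let the fingers close, or fill a call up. It gives the time, the measured TCP pose, the force, the opening and the grip force at its end, in the units of the state.
- state(): the state, without advancing time (a new reading comes with each control period).
- grab_frame(name): name is "scene" or "top" or "wrist"; returns a dict with "color" (400x640x3 uint8, red, green, blue), "range_z" (400x640 float32, m along the optical axis (not along the pixel's ray), 0 where there is no reading), "intrinsics" (3x3 intrinsics, pixels), "k1" (the pictures are not rectified: a ray, as slopes to the right and down, at radius r is drawn at 1 + k1 r^2 times it, then the intrinsics apply), "world_from_camera" (4x4, takes a point from camera to world coordinates). Camera axes: x right, y up, looking along -z (the intrinsics and any distortion apply to the point x, -y, -z); pixel columns grow to the right and rows downward; lengths in m; the calibration is good to about 2 mm. A picture is of the moment at which its call begins.
- job_done(): hands the job in; it is judged then, once.
Trained networks look in the newest picture that a camera, given by its name, has taken for a name from the list of things; names that differ only in an ending like _2 or _b are one class to them, and where a whole thing is asked for, a point or a joint stands for the part that bears it (a point fixed in the world has none). Each returns a list of dicts, best first, with "p" (0 to 1); they miss things now and then, are a little off and sometimes report something else, mostly with a low value. They report only what shows in the picture. A call takes as long as a camera call. They do not tell look-alikes from the thing itself.
- cut_out(camera, thing): "pixels" (400x640 bool, what is visible of it).
- place_of(camera, thing): "at" ([x, y, z] in m, in world coordinates, good to about 4 mm: a listed point, or the origin of a listed thing).
The state is a dict: "time": time; "joint_pos": joint angles; "joint_vel": joint speeds; "joint_efforts": joint torques, N m; "tool_pos": TCP position; "tool_rot": TCP orientation; "contact_force": force on the tool from outside, world axes, zero at the start; "ft_torque": the same for the moment, N m; "gripper_width": opening from 0.0 (shut) to 1.0 (fully open); "grasp_force": force on a finger pad.
Only numpy, scipy, OpenCV 4.12 (cv2) and the standard library are available. Lean on these libraries where they do the work, as an engineer would, in place of code of your own. Each camera call takes 0.05 s, during which the arm holds its last target. There are 200 camera calls.

TASK

Take the blue seam probe out of its black stand and, holding it upright, scan the joint of the orange and black printed housing: guide the nose slowly (2 to 3 cm a second) along the whole L-shaped seam, starting at the end with the white dot, round the corner and to the far end, staying right over the seam and about 1 cm above it without pressing on the housing. Then put the probe back upright in its stand, resting on its white disc, and let go. Leave both housings where they are.

Things in the scene. Friction and masses are not known exactly. Their poses are not given: they have to be found in the camera images.
- probe_grip (a point): Seam probe, loose, upright, about 0.12 kg: round blue handle 22 across, 85 long, yellow band near the top; under it a white disc 52 across, 5 thick; under that a black nose 45 long, 14 across, tapering to 6 at the tip; 135 overall. This point: on its axis in the handle, 100 above the tip, 35 below the top, 50 above the disc's top. Grip here from above, any yaw. At the start 105 above the table.
- probe_nose (a point): Tip of the probe's nose, on its axis, 100 mm below probe_grip; z along the probe, up. At the start the probe stands in the stand, disc resting on its top, and the tip hangs in the hole 5 mm above the table.
- stand: Black block fixed to the table, 80 x 80 x 50 mm high, with an upright through-hole 34 mm across at its centre. Origin: centre of its underside, on the table; z up. The nose goes down the hole until the white disc rests on the top face.
- housing: Two-part printed box to scan, loose, 110 (x) x 160 (y) x 50 mm high, 0.6 kg: orange corner piece in a black L-shaped piece. Origin: centre of underside, z up. Seam: pale grey groove 4 wide in the flat top (z 50); in its x, y (mm) from the edge at (15,-80) straight to its corner (15,30), then straight to the edge at (-55,30). White dot 12 across on the orange at (-6,-68) marks the start.
- grey_housing: Second housing of the same shape and size, in white and grey: not to be scanned or moved. Origin at the centre of its underside, z up. The housings lie one on each side of the stand, turned up to 35 degrees.
There are look-alikes about, which are no part of the job. There is more than one size of the part that bears probe_grip; the job needs the smaller. Leave any red look-alike of the housing alone.

How it is judged:
On the way, in this order (a step that is already met when the one before it is completed fails the run):
1. nose over the start of the seam, 10 mm in from the edge: within 13 mm in the housing's x and y, up to 20 mm above its top, upright within 17 degrees, slower than 8 cm/s (x of probe_nose in the frame of housing between 0.002 and 0.028 m and y of probe_nose in the frame of housing between -0.083 and -0.057 m and z of probe_nose in the frame of housing between 0.047 and 0.07 m and angle between probe_nose's own z axis and vertical below 0.3 rad and linear speed of probe below 0.08 m/s), for 0.2 s.
2. nose over the long leg, a third along: within 13 mm in the housing's x and y, up to 20 mm above its top, upright within 17 degrees, slower than 8 cm/s (x of probe_nose in the frame of housing between 0.002 and 0.028 m and y of probe_nose in the frame of housing between -0.05 and -0.024 m and z of probe_nose in the frame of housing between 0.047 and 0.07 m and angle between probe_nose's own z axis and vertical below 0.3 rad and linear speed of probe below 0.08 m/s), for 0.2 s.
3. nose over the long leg, two thirds along: within 13 mm in the housing's x and y, up to 20 mm above its top, upright within 17 degrees, slower than 8 cm/s (x of probe_nose in the frame of housing between 0.002 and 0.028 m and y of probe_nose in the frame of housing between -0.016 and 0.01 m and z of probe_nose in the frame of housing between 0.047 and 0.07 m and angle between probe_nose's own z axis and vertical below 0.3 rad and linear speed of probe below 0.08 m/s), for 0.2 s.
4. nose over the corner of the seam: within 13 mm in the housing's x and y, up to 20 mm above its top, upright within 17 degrees, slower than 8 cm/s (x of probe_nose in the frame of housing between 0.002 and 0.028 m and y of probe_nose in the frame of housing between 0.017 and 0.043 m and z of probe_nose in the frame of housing between 0.047 and 0.07 m and angle between probe_nose's own z axis and vertical below 0.3 rad and linear speed of probe below 0.08 m/s), for 0.2 s.
5. nose over the middle of the short leg: within 13 mm in the housing's x and y, up to 20 mm above its top, upright within 17 degrees, slower than 8 cm/s (x of probe_nose in the frame of housing between -0.028 and -0.002 m and y of probe_nose in the frame of housing between 0.017 and 0.043 m and z of probe_nose in the frame of housing between 0.047 and 0.07 m and angle between probe_nose's own z axis and vertical below 0.3 rad and linear speed of probe below 0.08 m/s), for 0.2 s.
6. nose over the far end of the seam, 10 mm in from the edge: within 13 mm in the housing's x and y, up to 20 mm above its top, upright within 17 degrees, slower than 8 cm/s (x of probe_nose in the frame of housing between -0.058 and -0.032 m and y of probe_nose in the frame of housing between 0.017 and 0.043 m and z of probe_nose in the frame of housing between 0.047 and 0.07 m and angle between probe_nose's own z axis and vertical below 0.3 rad and linear speed of probe below 0.08 m/s), for 0.2 s.
At the end, for the whole second after the job is handed in: The probe stands at rest in the stand's hole: nose within 18 mm of the hole's axis and 1 to 9 mm above the table (disc resting on the stand), within 8 degrees of upright; both housings lie within 15 mm of where they were (horizontal distance between probe_nose and stand below 0.018 m and z of probe_nose in the frame of stand between 0.001 and 0.009 m and angle between probe_nose's own z axis and vertical below 0.15 rad and linear speed of probe below 0.02 m/s and distance of each of housing, grey_housing from where it was at the start of the episode below 0.015 m); the robot touches nothing.
It fails at once if the probe presses on the orange and black housing with more than 6 N (contact force between probe and housing above 6 N).
It fails at once if a housing is shifted by more than 15 mm (distance of any of housing, grey_housing from where it was at the start of the episode above 0.015 m).
It also fails if it takes over 61 s, if anything falls off the work surface, if the arm or the gripper's body presses on something with over 40 N, if the wrist force passes 120 N, or if a joint passes its speed limit or range.

## Working session

There is one attempt and no reset: what is moved stays moved. The work goes in short steps, Python scripts to look and compute and a tool call to move; the robot and the scene stay as the last step left them, time stands still between calls to the robot, and variables do not carry over. Pictures are saved under pics/ and viewed, at most 13 in all, crops included, and the job is handed in when it is done.

Besides the shell and the picture viewer there is one more tool, called after "Call:" as name(argument=value, ...) on one line, values as JSON. jog_arm: Moves the arm, as the interface text tells. Shift numbers are shares of 50 cm and turn numbers shares of 1.5 rad, none past 1 either way. Its arguments: {"type":"object","properties":{"motion":{"type":"string"}},"required":["motion"]}

```bash
mkdir -p pics; ls; python3 - <<'E'
from plant import *
import cv2
s=state();print(s['time'],s['tool_pos'],s['tool_rot'],s['gripper_width'])
for c in('top','scene'):
    f=grab_frame(c);cv2.imwrite(f'pics/{c}0.png',f['color'][:,:,::-1])
    for t in('probe_grip','probe_nose','stand','housing','grey_housing'):
        print(c,t,[(round(d['p'],2),[round(float(v),3) for v in d['at']]) for d in place_of(c,t)])
E
```

```text
pics
0.0 [ 0.17190704 -0.60024981  0.23006197] [-1.03689706e-03  9.90298181e-01  1.38954800e-01 -1.77937438e-05] 0.9997313218965347
top probe_grip [(0.65, [0.372, 0.048, 0.132]), (0.61, [0.482, 0.035, 0.106]), (0.29, [0.515, -0.265, -0.004])]
top probe_nose []
top stand [(0.78, [0.478, 0.035, 0.001])]
top housing [(0.95, [0.512, -0.267, -0.003]), (0.63, [0.297, -0.166, 0.003])]
top grey_housing [(0.86, [0.517, 0.245, -0.001])]
scene probe_grip [(0.97, [0.369, 0.044, 0.13]), (0.75, [0.478, 0.042, 0.103])]
scene probe_nose [(0.74, [0.481, 0.038, -0.0]), (0.6, [0.367, 0.049, -0.003]), (0.52, [0.519, 0.249, 0.001])]
scene stand [(0.7, [0.481, 0.038, -0.0])]
scene housing [(0.78, [0.517, -0.261, 0.002]), (0.65, [0.292, -0.169, 0.004])]
scene grey_housing [(0.92, [0.519, 0.248, 0.002])]
```

View pics/top0.png

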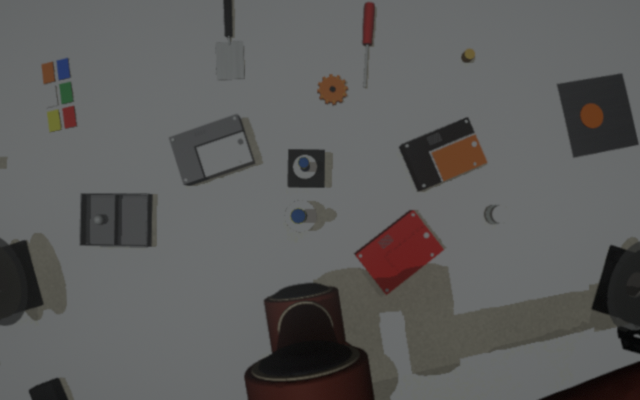

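View pics/scene0.png

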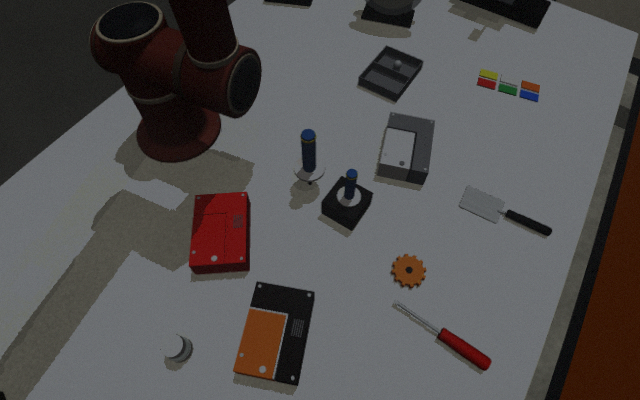

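Top view: the candidates are the probe in the stand at (304,163) and the taller free-standing one at (299,215). In the scene view these are (351,185) and (308,150). The scan target is orange/black at (443,154), with its dot near (484,155). The red one at (399,252) and the grey one at (212,150) are not to be touched. The job needs the smaller probe, which stands in the black stand. Next I measure the housing pose and take a check crop.

```bash
cat > h.py <<'E'
import numpy as np, cv2
from plant import *
def cloud(f):
    K=f['intrinsics'];v,u=np.mgrid[:400,:640]
    xd=(u-K[0,2])/K[0,0];yd=(v-K[1,2])/K[1,1];x,y=xd.copy(),yd.copy()
    for _ in range(8):
        s=1+f['k1']*(x*x+y*y);x,y=xd/s,yd/s
    z=f['range_z'];P=np.stack([x*z,-y*z,-z,np.ones_like(z)],-1)@f['world_from_camera'].T
    P=P[...,:3];P[z<=0]=np.nan;return P
def rect(P,m):
    p=P[m];p=p[np.abs(p[:,2]-.05)<.012]
    (c,s,a)=cv2.minAreaRect((p[:,:2]*1000).astype(np.float32))
    return c,s,a,np.median(p[:,2]),len(p)
E
python3 - <<'E'
from h import *
for c in('top','scene'):
    f=grab_frame(c);P=cloud(f);hsv=cv2.cvtColor(f['color'],cv2.COLOR_RGB2HSV)
    for t in('housing','grey_housing'):
        for d in cut_out(c,t):
            m=d['pixels']; print(c,t,round(d['p'],2),np.round(np.nanmedian(P[m],0),3),rect(P,m),'hue',np.median(hsv[m],0))
            if t=='housing':
                o=m&(hsv[...,0]>6)&(hsv[...,0]<22)&(hsv[...,1]>130)
                if o.sum()>200: print(' orange',rect(P,o))
    # disc (white) and blue top of probe
    n=(np.abs(P[...,0]-.48)<.06)&(np.abs(P[...,1]-.037)<.06)
    q=n&(P[...,2]>.128)&(P[...,2]<.16);print(' top of probe',np.round(np.median(P[q],0),4),q.sum(), np.nanmax(P[n][:,2]))
    q=n&(np.abs(P[...,2]-.05)<.012); print(' stand',rect(P,q))
    n=(np.abs(P[...,0]-.37)<.05)&(np.abs(P[...,1]-.046)<.04)
    print(' tall max z',np.nanpercentile(P[n][:,2],99))
f=grab_frame('scene');cv2.imwrite('pics/crop1.png',cv2.resize(f['color'][110:240,270:400,::-1],None,fx=4,fy=4))
E
```

```text
top housing 0.88 [ 0.3   -0.167  0.05 ] ((297.5447998046875, -168.3487091064453), (110.71228790283203, 160.657958984375), 38.15837860107422, np.float64(0.04971132606941131), 3727) hue [  0. 173. 102.]
top housing 0.78 [ 0.512 -0.261  0.05 ] ((515.0987548828125, -267.55029296875), (111.35309600830078, 161.83860778808594), 23.523256301879883, np.float64(0.04986960895217063), 3605) hue [12. 15. 49.]
 orange ((504.8564758300781, -299.743896484375), (64.88349151611328, 104.73016357421875), 23.34206199645996, np.float64(0.04999728916528079), 1308)
top grey_housing 0.9 [0.516 0.242 0.049] ((518.44287109375, 244.614990234375), (110.67204284667969, 161.00498962402344), 19.257110595703125, np.float64(0.04939377069295525), 3634) hue [90.  7. 72.]
 top of probe [0.4805 0.0384 0.1392] 106 0.14355403637540398
 stand ((479.09185791015625, 35.78019714355469), (80.08267974853516, 80.54707336425781), 89.67728424072266, np.float64(0.05050707413216893), 1249)
 tall max z 0.17866365607787496
scene housing 0.93 [ 0.308 -0.178  0.049] ((296.9638671875, -168.90672302246094), (112.2923355102539, 163.14263916015625), 38.06667709350586, np.float64(0.049523225077302), 4015) hue [  1. 212. 104.]
scene grey_housing 0.78 [0.524 0.221 0.05 ] ((517.2722778320312, 245.1462860107422), (108.98172760009766, 164.73028564453125), 19.643556594848633, np.float64(0.04991865698843967), 2579) hue [105.  16.  59.]
scene grey_housing 0.36 [ 0.517 -0.274  0.05 ] ((513.8065185546875, -267.5983581542969), (111.3140640258789, 159.44708251953125), 23.147886276245117, np.float64(0.05028227064348412), 5795) hue [13.  54.5 45. ]
 top of probe [0.4816 0.0346 0.1393] 117 0.14246241035107632
 stand ((479.32440185546875, 34.87639617919922), (82.45628356933594, 80.694580078125), 89.8899154663086, np.float64(0.05020914737274346), 1172)
 tall max z 0.17757332873565868
```

View pics/crop1.png

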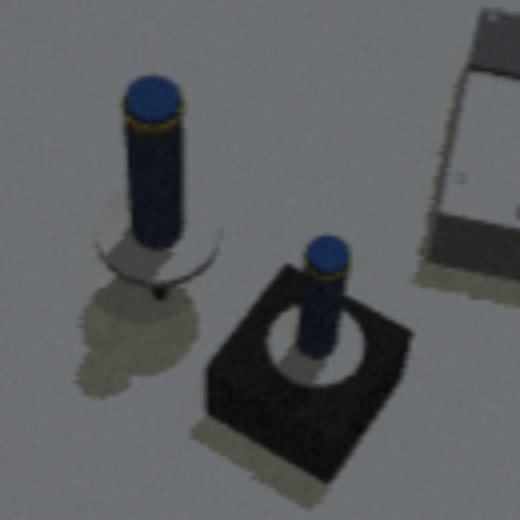

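The chosen probe is the shorter one in the stand: its top is at z≈0.140, against 0.178 for the free-standing one. The housing centre is about (0.5145, -0.2675) with a yaw of 23.4°, and the orange centre agrees with that. I'm setting out and turning the tool to line up with the housing axes.

Call:
jog_arm(motion="100 0.08 -0.09 0 0 0 -0.0172; 100 0.16 -0.18 0 0 0 -0.0345; 100 0.24 -0.27 0 0 0 -0.0518; 100 0.32 -0.36 0 0 0 -0.069; 100 0.40 -0.45 0 0 0 -0.0864")

```text
time: 1.58
tool_pos: [0.3029, -0.3278, 0.2315]
tool_rot: [0.0, 0.979, 0.203, 0.0]
contact_force: [0.8, -0.7, -0.8]
gripper_width: 1.0
grasp_force: 0.0
```

```bash
cat >> h.py <<'E'
from scipy.spatial.transform import Rotation as R
def go(p,yaw=None):
    s=state();q=s['tool_rot'];r=R.from_quat([q[1],q[2],q[3],q[0]]);M=r.as_matrix()
    print('t',s['time'],'tcp',np.round(s['tool_pos'],4),'xyaw',np.degrees(np.arctan2(M[1,0],M[0,0])),'z',np.round(M[:,2],3),'w',s['gripper_width'])
    print('shift/0.5:',np.round(M.T@(np.array(p)-s['tool_pos'])/.5,4))
E
python3 -c "
from h import *
go([.481,.0365,.23])"
```

```text
t 1.575 tcp [ 0.3029 -0.3278  0.2315] xyaw 23.41438433902942 z [ 0.001 -0.    -1.   ] w 0.9999107321169379
shift/0.5: [ 0.6164 -0.527   0.0029]
```

Call:
jog_arm(motion="100 0.09 -0.077 0 0 0 0; 100 0.18 -0.154 0 0 0 0; 100 0.27 -0.231 0 0 0 0; 100 0.36 -0.308 0 0 0 0; 100 0.45 -0.385 0 0 0 0")

```text
time: 2.2
tool_pos: [0.433, -0.0616, 0.2318]
tool_rot: [0.0, 0.979, 0.203, 0.001]
contact_force: [0.0, -0.7, -0.4]
gripper_width: 1.002
grasp_force: 0.0
```

Call:
jog_arm(motion="100 0.08 -0.07 0 0 0 0; 100 0.13 -0.115 0 0 0 0; 100 0.16 -0.14 0 0 0 0; 100 0.166 -0.142 0 0 0 0; 100 0.166 -0.142 0 0 0 0")

```text
time: 2.82
tool_pos: [0.4803, 0.0343, 0.2313]
tool_rot: [0.0, 0.979, 0.203, -0.0]
contact_force: [0.2, 0.4, -0.1]
gripper_width: 1.0
grasp_force: 0.0
```

```bash
python3 -c "
from h import *
go([.481,.0365,.089])
f=grab_frame('wrist');cv2.imwrite('pics/w1.png',f['color'][:,:,::-1]);P=cloud(f)
n=(np.abs(P[...,0]-.48)<.06)&(np.abs(P[...,1]-.037)<.06)
for lo,hi in((.13,.16),(.05,.06)):
    q=n&(P[...,2]>lo)&(P[...,2]<hi);print(lo,np.round(np.median(P[q],0),4),q.sum(),cv2.minEnclosingCircle((P[q][:,:2]*1000).astype(np.float32)) if q.sum() else 0)
for t in('probe_grip','stand'): print(t,[(round(d['p'],2),np.round(d['at'],3)) for d in place_of('wrist',t)])
"
```

```text
t 2.825 tcp [0.4803 0.0343 0.2313] xyaw 23.390567213353886 z [-0. -0. -1.] w 1.0004462625320234
shift/0.5: [ 0.0031 -0.0036  0.2847]
0.13 [0.4812 0.0386 0.1389] 629 ((479.8442687988281, 37.935428619384766), 11.604426383972168)
0.05 [0.4884 0.0428 0.0538] 1510 ((478.73797607421875, 36.158695220947266), 54.1339111328125)
probe_grip [(0.81, array([0.369, 0.045, 0.13 ])), (0.63, array([0.478, 0.038, 0.104]))]
stand []
```

View pics/w1.png

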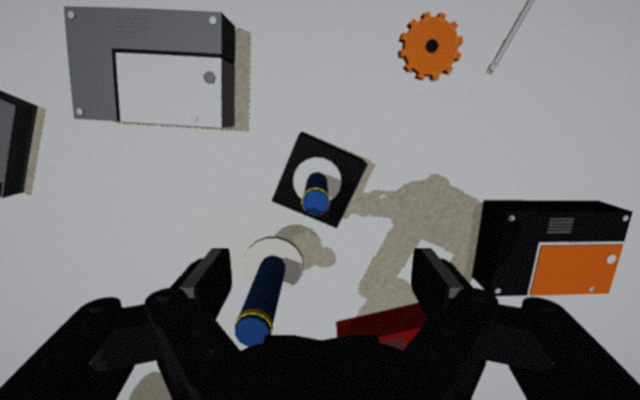

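The probe top is at (317,200), centred between the fingers, and the tall look-alike at (258,320) is clear of them. Descending now.

Call:
jog_arm(motion="100 0.0025 -0.0055 0.08 0 0 0; 100 0.0025 -0.0055 0.16 0 0 0; 100 0.0025 -0.0055 0.24 0 0 0; 100 0.0025 -0.0055 0.28 0 0 0; 100 0.0025 -0.0055 0.296 0 0 0")

```text
time: 3.6
tool_pos: [0.4794, 0.0371, 0.0819]
tool_rot: [-0.0, 0.979, 0.202, -0.001]
contact_force: [-0.5, 0.9, 0.2]
gripper_width: 0.998
grasp_force: 0.0
```

Call:
jog_arm(motion="60 0 0 0 0 0 0; 10 0 0 0 0 0 0; 5 0 0 0 0 0 0; 5 0 0 0 0 0 0; 5 0 0 0 0 0 0")

```text
time: 4.22
tool_pos: [0.4811, 0.0377, 0.0842]
tool_rot: [0.0, 0.979, 0.203, 0.001]
contact_force: [-0.2, 1.4, 3.0]
gripper_width: 0.239
grasp_force: 58.4
```

Call:
jog_arm(motion="5 0 0 0 0 0 0; 5 0 0 0 0 0 0; 5 0 0 0 0 0 0; 5 0 0 0 0 0 0; 5 0 0 0 0 0 0")

```text
time: 4.85
tool_pos: [0.4811, 0.0377, 0.0842]
tool_rot: [0.0, 0.979, 0.203, 0.001]
contact_force: [-0.6, 1.7, 6.3]
gripper_width: 0.244
grasp_force: 58.4
```

Call:
jog_arm(motion="5 0 0 -0.03 0 0 0; 5 0 0 -0.09 0 0 0; 5 0 0 -0.16 0 0 0; 5 0 0 -0.2 0 0 0; 5 0 0 -0.2 0 0 0")

```text
time: 5.48
tool_pos: [0.4815, 0.0375, 0.1854]
tool_rot: [0.001, 0.979, 0.203, 0.002]
contact_force: [0.4, 0.1, -1.1]
gripper_width: 0.24
grasp_force: 58.6
```

```bash
python3 - <<'E'
from h import *
for c in('scene','wrist'):
    f=grab_frame(c);P=cloud(f)
    print(c,[(round(d['p'],2),np.round(d['at'],3)) for d in place_of(c,'probe_nose')],[(round(d['p'],2),np.round(d['at'],3)) for d in place_of(c,'probe_grip')])
    cv2.imwrite(f'pics/{c}2.png',f['color'][:,:,::-1])
a=np.radians(23.4);M=np.array([[np.cos(a),-np.sin(a)],[np.sin(a),np.cos(a)]]);o=np.array([.5145,-.2675])
for p in((15,-72),(15,30),(-47,30)): print(p,np.round(o+M@np.array(p)/1000,4))
go([*(o+M@np.array([.015,-.072])),.18])
E
```

```text
scene [(0.97, array([0.478, 0.038, 0.106])), (0.69, array([0.37 , 0.048, 0.   ]))] [(0.73, array([0.483, 0.036, 0.207])), (0.68, array([0.37 , 0.044, 0.13 ]))]
wrist [] [(0.64, array([0.478, 0.035, 0.203]))]
(15, -72) [ 0.5569 -0.3276]
(15, 30) [ 0.5164 -0.234 ]
(-47, 30) [ 0.4595 -0.2586]
t 5.775 tcp [0.4796 0.0377 0.1818] xyaw 23.39962168982828 z [-0.003  0.    -1.   ] w 0.245616865249288
shift/0.5: [-0.1483  0.732   0.003 ]
```

View pics/scene2.png

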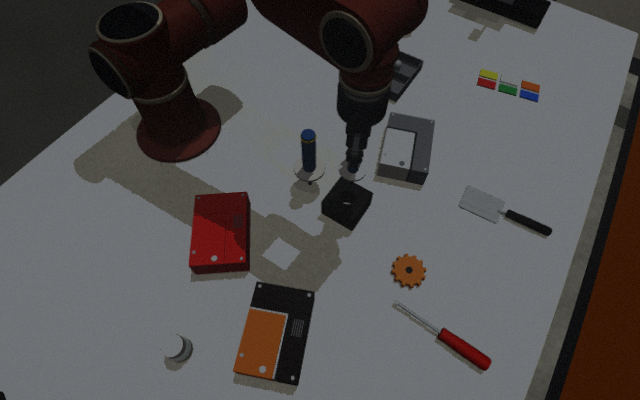

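The probe is held at about (352,165), above the empty stand at (347,203), with its tip about 79 mm below the TCP. Next I go above the seam start.

Call:
jog_arm(motion="5 -0.01 0.05 0 0 0 0; 5 -0.03 0.15 0 0 0 0; 5 -0.053 0.26 0 0 0 0; 5 -0.075 0.37 0 0 0 0; 5 -0.097 0.48 0 0 0 0")

```text
time: 6.4
tool_pos: [0.5311, -0.2035, 0.1824]
tool_rot: [-0.0, 0.979, 0.203, -0.0]
contact_force: [-0.0, -0.0, -0.8]
gripper_width: 0.241
grasp_force: 58.8
```

Call:
jog_arm(motion="5 -0.02 0.1 0 0 0 0; 5 -0.036 0.18 0 0 0 0; 5 -0.047 0.23 0 0 0 0; 5 -0.051 0.252 0 0 0 0; 5 -0.051 0.252 0 0 0 0")

```text
time: 7.02
tool_pos: [0.5576, -0.3275, 0.1825]
tool_rot: [-0.001, 0.979, 0.203, -0.0]
contact_force: [-0.5, -0.3, -1.5]
gripper_width: 0.245
grasp_force: 58.9
```

```bash
python3 - <<'E'
from h import *
go([.5569,-.3276,.141])
f=grab_frame('wrist');P=cloud(f);cv2.imwrite('pics/w3.png',f['color'][:,:,::-1])
hsv=cv2.cvtColor(f['color'],cv2.COLOR_RGB2HSV)
o=(hsv[...,0]>6)&(hsv[...,0]<22)&(hsv[...,1]>130)&(P[...,0]>.4)
print('orange',rect(P,o))
f=grab_frame('top');P=cloud(f)
for d in cut_out('top','housing'): print(rect(P,d['pixels']))
for c in('scene','top'):
    grab_frame(c);print(c,[(round(d['p'],2),np.round(d['at'],3)) for t in('probe_nose','probe_grip') for d in place_of(c,t)])
E
```

```text
t 7.025 tcp [ 0.5576 -0.3275  0.1825] xyaw 23.371954685930213 z [-0.001  0.001 -1.   ] w 0.2446869583508747
shift/0.5: [-0.0014 -0.0002  0.083 ]
orange ((508.880859375, -256.3717346191406), (110.5661392211914, 126.81989288330078), 22.58465576171875, np.float64(0.04909283075607174), 4055)
((514.871337890625, -267.462158203125), (111.1038818359375, 161.48294067382812), 23.071298599243164, np.float64(0.04989772925919911), 3137)
((305.4032287597656, -162.37014770507812), (91.02587890625, 160.59596252441406), 38.33059310913086, np.float64(0.04956347976148878), 2271)
scene [(0.94, array([0.369, 0.046, 0.002])), (0.9, array([0.368, 0.043, 0.13 ]))]
top [(0.69, array([0.37 , 0.048, 0.132])), (0.41, array([ 0.513, -0.266, -0.004]))]
```

View pics/w3.png

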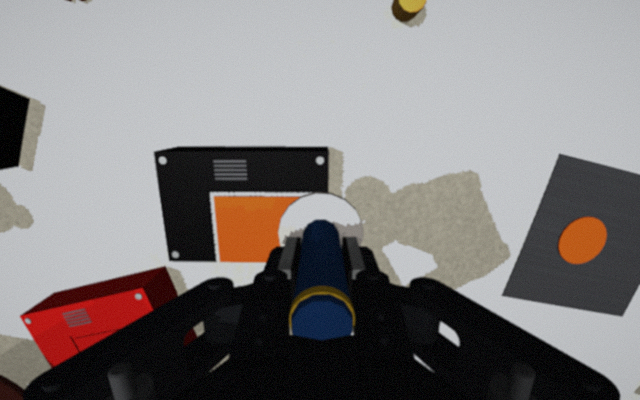

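The disc hangs over the seam's start. The groove runs from about (320,194) to (212,193), parallel to tool y, with the corner on the left. I lower to about 1 cm and begin the scan.

Call:
jog_arm(motion="5 -0.001 0.005 0.03 0 0 0; 5 -0.001 0.01 0.055 0 0 0; 5 -0.001 0.01 0.07 0 0 0; 5 -0.001 0.01 0.079 0 0 0; 5 -0.001 0.01 0.083 0 0 0")

```text
time: 8.1
tool_pos: [0.5594, -0.3324, 0.1415]
tool_rot: [-0.0, 0.979, 0.203, -0.0]
contact_force: [0.1, -0.8, -1.8]
gripper_width: 0.241
grasp_force: 58.9
```

```bash
python3 - <<'E'
from h import *
go([.5569,-.3276,.141])
print(state()['contact_force'])
f=grab_frame('scene');P=cloud(f);cv2.imwrite('pics/s4.png',cv2.resize(f['color'][250:400,180:380,::-1],None,fx=4,fy=4))
E
```

```text
t 8.1 tcp [ 0.5594 -0.3324  0.1415] xyaw 23.398558839786386 z [-0.  0. -1.] w 0.24074042477694552
shift/0.5: [-0.0007 -0.0107  0.0009]
[ 0.08304586 -0.8369302  -1.78905958]
```

View pics/s4.png

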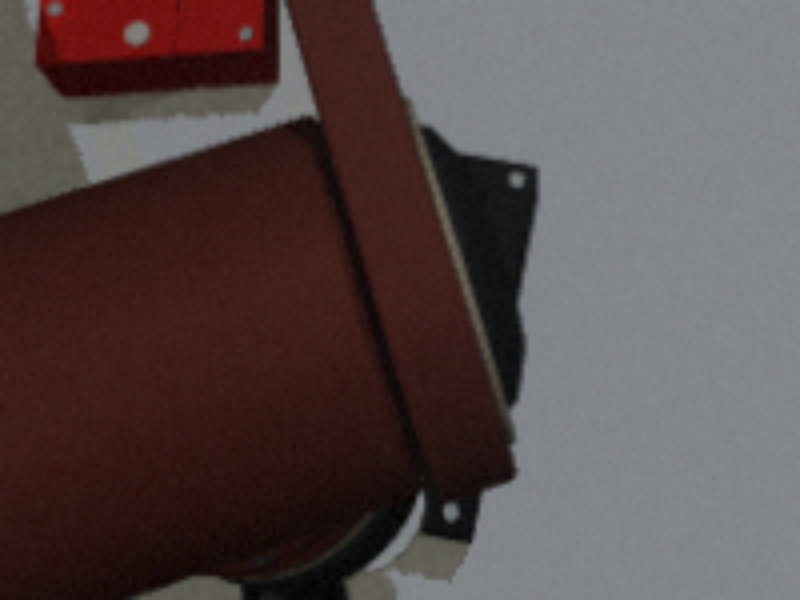

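The arm hides the nose in this view. By the numbers the tip is at z≈0.062, about 12 mm above the top and over the seam end, so I scan the long leg.

Call:
jog_arm(motion="5 0 -0.004 0.001 0 0 0; 5 0 -0.010 0.002 0 0 0; 5 0 -0.016 0.002 0 0 0; 5 0 -0.022 0.002 0 0 0; 5 0 -0.028 0.002 0 0 0")

```text
time: 8.78
tool_pos: [0.5538, -0.3193, 0.1409]
tool_rot: [0.0, 0.979, 0.203, 0.0]
contact_force: [0.6, -0.0, -1.6]
gripper_width: 0.242
grasp_force: 58.9
```

Call:
jog_arm(motion="5 0 -0.006 0 0 0 0; 5 0 -0.012 0 0 0 0; 5 0 -0.018 0 0 0 0; 5 0 -0.024 0 0 0 0; 5 0 -0.030 0 0 0 0")

```text
time: 9.4
tool_pos: [0.5478, -0.3056, 0.1408]
tool_rot: [-0.0, 0.979, 0.203, 0.0]
contact_force: [-0.0, 0.5, -1.1]
gripper_width: 0.243
grasp_force: 58.9
```

Call:
jog_arm(motion="5 0 -0.006 0 0 0 0; 5 0 -0.012 0 0 0 0; 5 0 -0.018 0 0 0 0; 5 0 -0.024 0 0 0 0; 5 0 -0.030 0 0 0 0")

```text
time: 10.02
tool_pos: [0.5418, -0.2919, 0.1408]
tool_rot: [0.0, 0.979, 0.203, 0.0]
contact_force: [1.2, 0.1, -1.4]
gripper_width: 0.242
grasp_force: 58.9
```

```bash
python3 - <<'E'
from h import *
go([.5164,-.234,.140])
f=grab_frame('wrist');cv2.imwrite('pics/w5.png',f['color'][:,:,::-1])
E
```

```text
t 10.025 tcp [ 0.5418 -0.2919  0.1408] xyaw 23.397069899320076 z [ 0.  0. -1.] w 0.24222850093994344
shift/0.5: [-0.0008 -0.1264  0.0017]
```

View pics/w5.png

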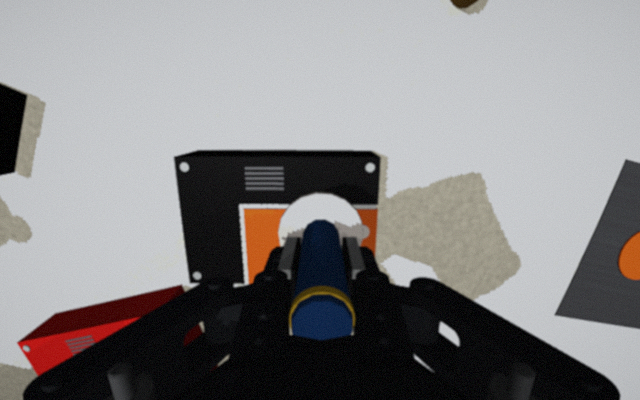

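The groove still runs along tool y at about row 206, under the disc, with the corner at (241,206). I continue to the corner.

Call:
jog_arm(motion="5 0 -0.0063 0 0 0 0; 5 0 -0.0126 0 0 0 0; 5 0 -0.0189 0 0 0 0; 5 0 -0.0252 0 0 0 0; 5 0 -0.0315 0 0 0 0")

```text
time: 10.7
tool_pos: [0.5356, -0.2774, 0.1408]
tool_rot: [0.0, 0.979, 0.203, 0.0]
contact_force: [-0.2, -0.5, -0.7]
gripper_width: 0.243
grasp_force: 58.9
```

Call:
jog_arm(motion="5 0 -0.0063 0 0 0 0; 5 0 -0.0126 0 0 0 0; 5 0 -0.0189 0 0 0 0; 5 0 -0.0252 0 0 0 0; 5 0 -0.0315 0 0 0 0")

```text
time: 11.32
tool_pos: [0.5293, -0.2629, 0.1408]
tool_rot: [-0.0, 0.979, 0.203, -0.0]
contact_force: [-0.3, -0.1, -1.4]
gripper_width: 0.24
grasp_force: 58.9
```

Call:
jog_arm(motion="5 0 -0.0063 0 0 0 0; 5 0 -0.0126 0 0 0 0; 5 0 -0.0189 0 0 0 0; 5 0 -0.0252 0 0 0 0; 5 0 -0.0315 0 0 0 0")

```text
time: 11.95
tool_pos: [0.5231, -0.2485, 0.1408]
tool_rot: [-0.0, 0.979, 0.203, -0.0]
contact_force: [-0.8, -0.3, -0.9]
gripper_width: 0.24
grasp_force: 58.9
```

Call:
jog_arm(motion="5 0 -0.0063 0 0 0 0; 5 0 -0.0126 0 0 0 0; 5 0 -0.0189 0 0 0 0; 5 0 -0.0252 0 0 0 0; 5 0 -0.0315 0 0 0 0")

```text
time: 12.58
tool_pos: [0.5168, -0.234, 0.1408]
tool_rot: [0.0, 0.979, 0.203, -0.0]
contact_force: [0.0, -0.7, -1.1]
gripper_width: 0.24
grasp_force: 58.9
```

```bash
python3 - <<'E'
from h import *
go([.454,-.261,.140])
f=grab_frame('wrist');cv2.imwrite('pics/w6.png',f['color'][:,:,::-1])
f=grab_frame('top');P=cloud(f)
for d in cut_out('top','housing'): print(rect(P,d['pixels']))
E
```

```text
t 12.575 tcp [ 0.5168 -0.234   0.1408] xyaw 23.400583631041073 z [-0. -0. -1.] w 0.23957639921033952
shift/0.5: [-0.1367 -0.0004  0.0016]
((518.7387084960938, -266.84423828125), (188.88427734375, 70.98267364501953), 85.51496124267578, np.float64(0.05002886992470823), 767)
((308.669189453125, -96.87781524658203), (24.8377628326416, 73.6984634399414), 58.97819519042969, np.float64(0.04936446309360587), 221)
```

View pics/w6.png

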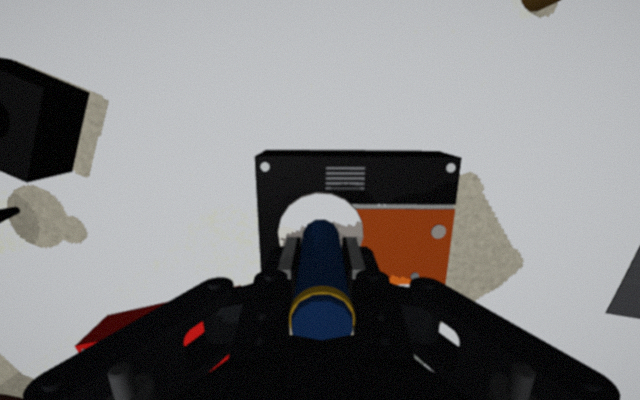

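The disc is over the corner: the groove leaves it to the right along row 206, and the orange is to the lower right. Now the short leg.

Call:
jog_arm(motion="5 -0.0060 0 0 0 0 0; 5 -0.0123 0 0 0 0 0; 5 -0.0186 0 0 0 0 0; 5 -0.0250 0 0 0 0 0; 5 -0.0315 0 0 0 0 0")

```text
time: 13.35
tool_pos: [0.5022, -0.2406, 0.1408]
tool_rot: [-0.0, 0.979, 0.203, -0.0]
contact_force: [-0.2, 0.2, -1.9]
gripper_width: 0.243
grasp_force: 58.9
```

Call:
jog_arm(motion="5 -0.0063 0 0 0 0 0; 5 -0.0126 0 0 0 0 0; 5 -0.0189 0 0 0 0 0; 5 -0.0252 0 0 0 0 0; 5 -0.0315 0 0 0 0 0")

```text
time: 13.98
tool_pos: [0.4878, -0.2468, 0.1408]
tool_rot: [-0.0, 0.979, 0.203, -0.0]
contact_force: [-0.0, 0.3, -1.6]
gripper_width: 0.237
grasp_force: 58.9
```

Call:
jog_arm(motion="5 -0.0063 0 0 0 0 0; 5 -0.0126 0 0 0 0 0; 5 -0.0189 0 0 0 0 0; 5 -0.0252 0 0 0 0 0; 5 -0.0315 0 0 0 0 0")

```text
time: 14.6
tool_pos: [0.4733, -0.253, 0.1408]
tool_rot: [-0.0, 0.979, 0.203, -0.0]
contact_force: [0.5, 0.5, -2.3]
gripper_width: 0.243
grasp_force: 58.9
```

Call:
jog_arm(motion="5 -0.0063 0 0 0 0 0; 5 -0.0126 0 0 0 0 0; 5 -0.0189 0 0 0 0 0; 5 -0.0252 0 0 0 0 0; 5 -0.0315 0 0 0 0 0")

```text
time: 15.22
tool_pos: [0.4589, -0.2593, 0.1408]
tool_rot: [0.0, 0.979, 0.203, 0.0]
contact_force: [-0.7, 0.2, -1.1]
gripper_width: 0.24
grasp_force: 58.9
```

Call:
jog_arm(motion="5 -0.004 0 0 0 0 0; 5 -0.0065 0 0 0 0 0; 5 -0.0065 0 0 0 0 0; 5 -0.0065 0 -0.01 0 0 0; 5 -0.0065 0 -0.04 0 0 0")

```text
time: 15.85
tool_pos: [0.4557, -0.2601, 0.1606]
tool_rot: [-0.001, 0.979, 0.203, -0.001]
contact_force: [-0.1, 0.2, 0.1]
gripper_width: 0.247
grasp_force: 58.9
```

Call:
jog_arm(motion="5 0 0 -0.03 0 0 0; 5 0 0 -0.06 0 0 0; 5 0 0 -0.075 0 0 0; 5 0 0 -0.08 0 0 0; 5 0 0 -0.08 0 0 0")

```text
time: 16.48
tool_pos: [0.456, -0.2604, 0.2006]
tool_rot: [-0.0, 0.979, 0.203, -0.0]
contact_force: [-0.3, 0.1, -0.8]
gripper_width: 0.24
grasp_force: 58.9
```

```bash
python3 - <<'E'
from h import *
go([.480,.0365,.200])
E
```

```text
t 16.475 tcp [ 0.456  -0.2604  0.2006] xyaw 23.39915788020148 z [-0.  0. -1.] w 0.24021242122109232
shift/0.5: [ 0.2799 -0.5259  0.0013]
```

Call:
jog_arm(motion="5 0.02 -0.04 0 0 0 0; 5 0.07 -0.13 0 0 0 0; 5 0.12 -0.225 0 0 0 0; 5 0.17 -0.32 0 0 0 0; 5 0.22 -0.413 0 0 0 0")

```text
time: 17.1
tool_pos: [0.4742, -0.0246, 0.2002]
tool_rot: [-0.0, 0.979, 0.203, -0.0]
contact_force: [0.9, 0.3, -0.1]
gripper_width: 0.243
grasp_force: 58.9
```

Call:
jog_arm(motion="5 0.035 -0.06 0 0 0 0; 5 0.053 -0.1 0 0 0 0; 5 0.06 -0.113 0 0 0 0; 5 0.06 -0.113 0 0 0 0; 5 0.06 -0.113 0 0 0 0")

```text
time: 17.73
tool_pos: [0.48, 0.0359, 0.2007]
tool_rot: [0.0, 0.979, 0.202, -0.0]
contact_force: [-0.3, 0.4, -1.0]
gripper_width: 0.242
grasp_force: 59.0
```

```bash
python3 - <<'E'
from h import *
go([.480,.0365,.085])
f=grab_frame('scene');print([(round(d['p'],2),np.round(d['at'],3)) for d in place_of('scene','probe_nose')]);P=cloud(f)
n=(np.abs(P[...,0]-.48)<.06)&(np.abs(P[...,1]-.037)<.06)&(np.abs(P[...,2]-.05)<.012);print(rect(P,n))
cv2.imwrite('pics/s7.png',cv2.resize(f['color'][110:240,270:400,::-1],None,fx=4,fy=4))
E
```

```text
t 17.725 tcp [0.48   0.0359 0.2007] xyaw 23.348261355784114 z [-0. -0. -1.] w 0.24228014457216712
shift/0.5: [ 0.0006 -0.0011  0.2314]
[(0.58, array([ 0.367,  0.046, -0.002]))]
((479.3562316894531, 35.190460205078125), (83.25037384033203, 80.57302856445312), 89.74565887451172, np.float64(0.04969215533591137), 1222)
```

View pics/s7.png

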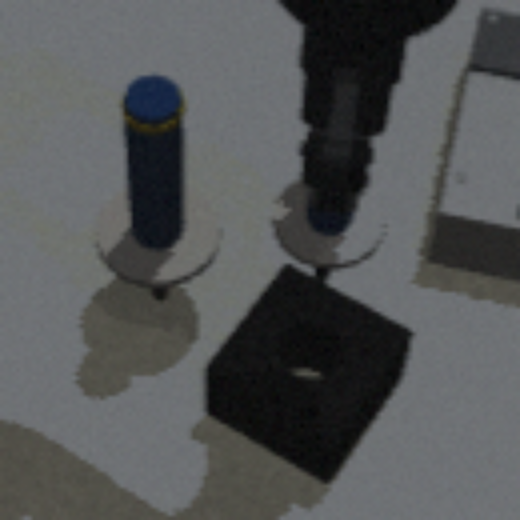

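The probe hangs upright, with its nose at (322,275) in the crop over the stand hole at (307,365). Inserting now.

Call:
jog_arm(motion="5 0 0 0.05 0 0 0; 5 0 0 0.1 0 0 0; 5 0 0 0.15 0 0 0; 5 0 0 0.19 0 0 0; 5 0 0 0.21 0 0 0")

```text
time: 18.45
tool_pos: [0.4794, 0.0359, 0.0945]
tool_rot: [-0.0, 0.979, 0.202, -0.001]
contact_force: [-0.0, -0.2, -1.2]
gripper_width: 0.242
grasp_force: 59.0
```

Call:
jog_arm(motion="5 0 0 0.01 0 0 0; 5 0 0 0.017 0 0 0; 5 0 0 0.021 0 0 0; 5 0 0 0.021 0 0 0; 5 0 0 0.021 0 0 0")

```text
time: 19.08
tool_pos: [0.4804, 0.0365, 0.0857]
tool_rot: [0.0, 0.979, 0.203, 0.0]
contact_force: [-0.5, -0.1, -1.3]
gripper_width: 0.244
grasp_force: 59.0
```

Call:
jog_arm(motion="5 0 0 0.0015 0 0 0; 5 0 0 0.003 0 0 0; 5 0 0 0.003 0 0 0; 5 0 0 0.003 0 0 0; 5 0 0 0.003 0 0 0")

```text
time: 19.7
tool_pos: [0.4803, 0.0365, 0.0842]
tool_rot: [-0.0, 0.979, 0.203, 0.0]
contact_force: [-2.3, 0.8, 4.5]
gripper_width: 0.239
grasp_force: 59.3
```

Contact is made (+4.5 N), so the disc is seated. Releasing.

Call:
jog_arm(motion="40 0 0 0 0 0 0; 70 0 0 0 0 0 0; 100 0 0 0 0 0 0; 100 0 0 0 0 0 0; 100 0 0 0 0 0 0")

```text
time: 20.32
tool_pos: [0.4801, 0.0365, 0.0838]
tool_rot: [-0.0, 0.979, 0.203, -0.0]
contact_force: [-0.3, -0.7, 0.5]
gripper_width: 1.001
grasp_force: 0.0
```

Call:
jog_arm(motion="100 0 0 -0.02 0 0 0; 100 0 0 -0.08 0 0 0; 100 0 0 -0.16 0 0 0; 100 0 0 -0.24 0 0 0; 100 0 0 -0.3 0 0 0")

```text
time: 20.95
tool_pos: [0.4807, 0.0364, 0.2369]
tool_rot: [0.0, 0.979, 0.203, 0.002]
contact_force: [1.0, 0.5, -0.5]
gripper_width: 0.996
grasp_force: 0.0
```

Call:
jog_arm(motion="100 0 0 -0.02 0 0 0; 100 0 0 -0.02 0 0 0; 100 0 0 -0.02 0 0 0; 100 0 0 -0.02 0 0 0; 100 0 0 -0.02 0 0 0")

```text
time: 21.58
tool_pos: [0.4797, 0.0365, 0.2428]
tool_rot: [-0.0, 0.979, 0.203, -0.001]
contact_force: [0.1, -0.1, -0.4]
gripper_width: 0.999
grasp_force: 0.0
```

```bash
python3 - <<'E'
from h import *
s=state();print(s['time'],s['tool_pos'],s['contact_force'])
for c in('scene','top'):
    f=grab_frame(c);P=cloud(f)
    n=(np.abs(P[...,0]-.48)<.03)&(np.abs(P[...,1]-.037)<.03)
    q=n&(P[...,2]>.13)&(P[...,2]<.16);print(c,np.round(np.median(P[q],0),4),q.sum())
    print([(round(d['p'],2),np.round(d['at'],3)) for t in('probe_nose','probe_grip') for d in place_of(c,t)])
    for t in('housing','grey_housing'):
        for d in cut_out(c,t): print(t,rect(P,d['pixels'])[:3])
f=grab_frame('scene');cv2.imwrite('pics/s8.png',cv2.resize(f['color'][110:240,270:400,::-1],None,fx=4,fy=4))
E
```

```text
21.575 [0.47974494 0.03647925 0.24279753] [ 0.12449851 -0.11441464 -0.36524265]
scene [0.4818 0.0325 0.1392] 111
[(0.7, array([ 0.369,  0.049, -0.001])), (0.96, array([0.48 , 0.035, 0.107])), (0.72, array([0.367, 0.044, 0.132]))]
housing ((513.5958251953125, -267.58203125), (111.48226928710938, 159.48973083496094), 23.050769805908203)
housing ((298.1116638183594, -168.66506958007812), (110.4645004272461, 162.5213623046875), 37.978031158447266)
grey_housing ((517.6693725585938, 244.4553985595703), (111.42210388183594, 163.53146362304688), 19.091354370117188)
top [0.4694 0.0326 0.1327] 1
[(0.75, array([0.372, 0.049, 0.13 ])), (0.65, array([ 0.515, -0.27 , -0.003]))]
housing ((514.7814331054688, -267.3587646484375), (110.43600463867188, 161.0583038330078), 23.280235290527344)
housing ((297.549560546875, -168.5558319091797), (110.74625396728516, 160.34725952148438), 38.04880142211914)
grey_housing ((518.2850341796875, 246.46058654785156), (111.59458923339844, 159.41812133789062), 18.98401641845703)
grey_housing ((468.51275634765625, 31.190690994262695), (25.698881149291992, 48.1473274230957), 17.4949893951416)
```

View pics/s8.png

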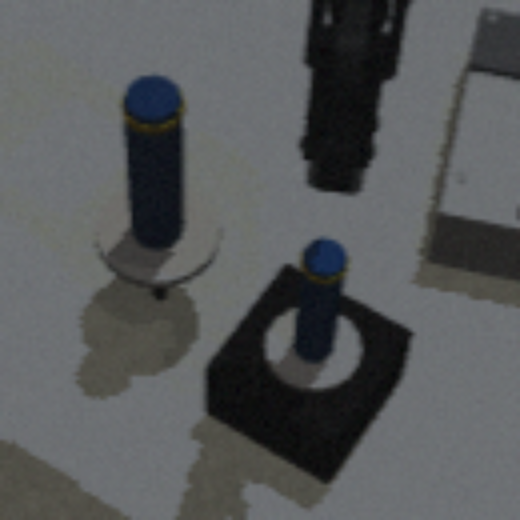

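The probe stands upright in the stand at (320,310) in the crop, with its disc seated, the gripper clear and both housings unmoved. Handing in.

```bash
python3 -c "
from plant import *
print(job_done())"
```

```text
the job is handed in; nothing more can be done
None
```

I scanned the whole L-shaped seam with the smaller probe, nose about 1 cm above it, then stood the probe back in its stand and released it; both housings measured unmoved, and I handed the job in at about 22 s (no verdict was returned).

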